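# Rinse the bar spoon and stand it back in its mug

## Task

Take the long bar spoon out of the mug, dip its bowl into the round rinser well under the cup shelf and with it gently push the spring plate inside most of the way down for about a second, touching the rinser and its shelf with nothing but the spoon. Then lower the spoon, bowl first, back to the floor of the mug before you let go of it, leaving it leaning against the side of the rim opposite the mug's handle. Leave the mug standing where it is and the other things alone.

Things in the scene. Friction and masses are not known exactly. Their poses are not given: they have to be found in the camera images.
- spoon: Bar spoon, 210 mm, 50 to 100 g: round steel bowl 26 mm across, 7 mm thick; steel stem 8 mm thick; dark square wooden handle 16 x 16 mm, the top 88 mm. z runs along it from bowl to handle; origin on its axis 66 mm from the bowl's end; x, y square to the handle's faces, y also to the bowl's disc. Starts leaning in the mug, bowl down, 33 degrees from vertical, roughly to the mug's handle.
- spoon_tip (a point): Lower end of the spoon's bowl, on the spoon's axis.
- spoon_top (a point): Upper end of the spoon's handle, on the spoon's axis.
- mug: White straight deep mug, loose on the worktop: 110 mm tall, 80 mm outside diameter, 4 mm wall, inner floor 5 mm above the worktop, 0.45 kg. Origin at the centre of its underside, z up; its handle sticks out 37 mm to its own +y. A spoon at rest in it leans about 33 degrees, bowl in the floor's corner, stem on the rim opposite.
- station: Fixed spoon rinser: a round steel well under a cup shelf. Origin on the worktop below the well's centre, z up, open front to its own -x, roughly facing the robot. Base plate 6 mm thick, x -64 to +76, y -85 to +85 mm; posts at the two back corners. All measures from its origin.
- well_mouth (a point): Centre of the well's mouth, 65 mm above the worktop; well 72 mm inside, 82 mm outside diameter. Inside is a 66 mm spring plate whose top rests 20 to 36 mm above the worktop (seat screwed to a different height each time: feel for it). It sinks straight down up to 12 mm, starting at about 2 N, 0.3 N more per mm, 5.5 N at the bottom.
- plate (a joint): Travel of the rinser's spring plate, m: 0 at rest (whatever height its seat is set to), growing to 0.012 fully pressed. Well pressed is 8 mm or more.
- sugar_jar: Bystander: glass sugar jar, 59 mm wide, 95 mm tall; origin at the centre of its underside.
- small_pitcher: Bystander: small steel pitcher, 67 x 60 mm, 76 mm tall; origin at the centre of its underside.
- cocoa_shaker: Bystander: cocoa shaker, 44 mm wide, 90 mm tall; origin at the centre of its underside.
- shelf_edge (a point): Middle of the lower front edge of the dark wooden shelf board, 195 mm above the worktop, 45 mm in front of the well's centre. The board is 14 mm thick, 170 mm wide and reaches 125 mm back from here over the well; two cups on it reach 270 mm height. Spoon and hand can come in only sloping, handle to the front, about 25 to 40 degrees from vertical.

How it is judged:
By the outcome, as a careful person would: the job done as asked, in the order asked, and still so for the second after the job is handed in, with the robot touching nothing.
It also fails if it takes over 61 s, if anything falls off the work surface, if the arm or the gripper's body presses on something with over 40 N, if the wrist force passes 120 N, or if a joint passes its speed limit or range.

## Robot

A 6-joint arm with a two-finger parallel gripper is mounted at the origin on a cart in front of the work surface, level with it; the furniture and walls round the work are solid. World frame = base frame: x ahead of the robot, y to its left, z up, the work surface at z = 0. Lengths are in mm, angles in rad, forces in N, time in s.
With the tool pointing down it reaches from about 300 to 850 mm from the base axis. Payload 5.4 kg.
Tool frame: the origin (TCP) lies midway between the tips of the shut fingers; the grasp point (between the pads) lies 19 mm behind it; z points along the fingers, y is the direction in which the jaws open and shut (so a half turn about z gives the same grasp; the last joint's range is limited). The gripper opens to 85 mm and grips with 20 to 120 N. Pads are 22 mm wide; open, the fingers measure 114 mm over their backs; the gripper's body (76 mm by 85 mm) begins 54 mm behind the grasp point. The pads swing forward as they close: fully open they stand 13 mm farther back than shut.
Start: joints at [1.081, 0.158, 1.597, -0, 1.386, -0.21], TCP at [158.804, 552.619, 231.299] pointing down, gripper open.
Joint ranges: [-2.91, 2.91], [-0.94, 2.29], [0.18, 2.7], [-1.29, 4.43], [0.17, 2.64], [-3, 3]. Speed limits (rad/s): [2.57, 2.57, 3.14, 3.14, 3.14, 3.14].

## Interface

Orientations are given as [roll, pitch, yaw] about the fixed x, y, z axes, in that order (R = Rz(yaw) Ry(pitch) Rx(roll)).
In Python, from bench import arm, claw, solver, sensors, viewer, finish_job gives the robot as it stands. The module is installed in compiled form; this text tells all that it offers. Calls block until the motion is done:
- arm.goto(position, orientation): joint-space move of the TCP to a pose.
- arm.movel(position, rotation=None, velocity=150, until_force=None): straight line of the TCP; rotation=None keeps the orientation; velocity is the mean speed in mm/s. With until_force (N) it stops when the force on the tool has changed by that much, and returns True; else False.
- arm.move_joints(angles): joint-space move.
- claw.move_gripper(opening, f_grip=None): finger opening in mm; f_grip is the grip in N (None keeps the last); returns when the fingers have stopped.
- arm.pause(seconds).
- solver.solve_ik(position, orientation): joint angles nearest the present ones, or None.
- sensors.observe(): the state.
- viewer.snapshot(name): name is "scene" or "top" or "wrist"; returns (picture, depth): 420x560x3 uint8, red, green, blue; 420x560 float32, mm along the optical axis (not along the pixel's ray), 0 where there is no reading.
- viewer.camera_info(name): a dict with "fovy" (degrees; the focal length in pixels is half the picture's height over the tangent of half this angle, whatever the lens; pixels are square), "cx", "cy" (the principal point, pixels), "k1" (the pictures are not rectified: a ray, as slopes to the right and down, at radius r is drawn at 1 + k1 r^2 times it, then the intrinsics apply), "position" and "orientation" of the camera in the world. Camera axes: x right, y down, z forward; pixel columns grow to the right and rows downward; lengths in mm; the calibration is good to about 2 mm. A picture is of the moment at which its call begins: read the wrist's pose just before it. camera_info takes no time and is no camera call; for the wrist camera it gives the pose at the moment of the call.
A pose or a line that the arm cannot do raises arm.PlanningError and nothing moves.
- finish_job(): hands the job in, once; it reports no verdict.
The state is a dict: "time_s": time; "qpos": joint angles; "joint_velocities": joint speeds; "joint_torque": joint torques, N m; "eef_pos": TCP position; "tcp_rot": TCP orientation; "contact_force": force on the tool from outside, world axes, zero at the start; "torque": the same for the moment, N m; "finger_gap": finger opening in mm.
Only numpy, scipy, OpenCV 4.12 (cv2) and the standard library are available. Lean on these libraries where they do the work, as an engineer would, in place of code of your own. Each camera call takes 0.05 s, during which the arm holds its last target. There are 200 camera calls.

## Working session

There is one attempt and no reset: what is moved stays moved. The work goes in short steps, each a Python script; the robot and the scene stay as the last script left them, time stands still between calls to the robot, and variables do not carry over. Pictures are saved under pics/ and viewed, about 8 in all and at most 12, crops included, and the job is handed in when it is done.

```bash
mkdir -p pics
cat > h.py <<'E'
import numpy as np, cv2
from scipy.spatial.transform import Rotation as R
from bench import arm, claw, solver, sensors, viewer, finish_job
def rot(o):
    o=np.array(o,float)
    return o if o.shape==(3,3) else (R.from_quat(o).as_matrix() if o.size==4 else R.from_euler('xyz',o).as_matrix())
def cam(name):
    c=viewer.camera_info(name); im,d=viewer.snapshot(name)
    np.savez(f'{name}.npz',im=im,d=d,R=rot(c['orientation']),p=np.array(c['position'],float),f=im.shape[0]/2/np.tan(np.radians(c['fovy'])/2),cx=c['cx'],cy=c['cy'],k1=c['k1'])
    return c,im,d
def cloud(name):
    z=np.load(f'{name}.npz'); h,w=z['d'].shape
    u,v=np.meshgrid(np.arange(w),np.arange(h))
    K=np.array([[z['f'],0,z['cx']],[0,z['f'],z['cy']],[0,0,1.]])
    xd=(u-z['cx'])/z['f']; yd=(v-z['cy'])/z['f']; x,y=xd.copy(),yd.copy()
    for _ in range(30):
        s=1+z['k1']*(x*x+y*y); x,y=xd/s,yd/s
    P=np.stack([x,y,np.ones_like(x)],-1)*z['d'][...,None]
    W=P@z['R'].T+z['p']; W[z['d']<=0]=np.nan
    return W,z['im']
def st():
    return sensors.observe()
E
python3 - <<'E'
from h import *
s=st();print({k:np.round(v,3) for k,v in s.items()})
ims=[]
for n in('scene','top','wrist'):
    c,im,d=cam(n);print(n,c);cv2.imwrite(f'pics/{n}0.png',im[...,::-1])
E
```

```text
{'time_s': np.float64(0.0), 'qpos': array([ 1.081,  0.159,  1.598, -0.   ,  1.386, -0.21 ]), 'joint_velocities': array([ 0.001, -0.001,  0.001, -0.002, -0.001,  0.001]), 'joint_torque': array([ 1.0000e-03, -3.9600e+01, -3.3143e+01, -0.0000e+00,  8.0000e-03,
       -0.0000e+00]), 'eef_pos': array([158.523, 552.072, 230.297]), 'tcp_rot': array([-3.14 , -0.   ,  2.862]), 'contact_force': array([-0.54, -0.89, -0.65]), 'torque': array([-0.022, -0.006,  0.014]), 'finger_gap': np.float64(85.371)}
scene {'fovy': 48.25287279604364, 'cx': 282.0809640890068, 'cy': 211.34837299189428, 'k1': -0.16257638803216465, 'position': array([ 802.84347202, -942.63576078,  579.09871022]), 'orientation': array([-2.02012673, -0.01857108,  0.32864791])}
top {'fovy': 56.00584991532852, 'cx': 283.59954553418834, 'cy': 200.74048614480287, 'k1': -0.09856795841955054, 'position': array([   3.26844608,  179.57174422, 1069.60799558]), 'orientation': array([-2.58478644, -0.00783402, -2.02615004])}
wrist {'fovy': 58.19458704670382, 'cx': 279.2175426785673, 'cy': 210.13353488956162, 'k1': 0.023915220706301595, 'position': array([ 95.02964138, 571.73031642, 372.09813494]), 'orientation': array([2.87924776e+00, 6.00338261e-04, 1.29121122e+00])}
```

View pics/scene0.png

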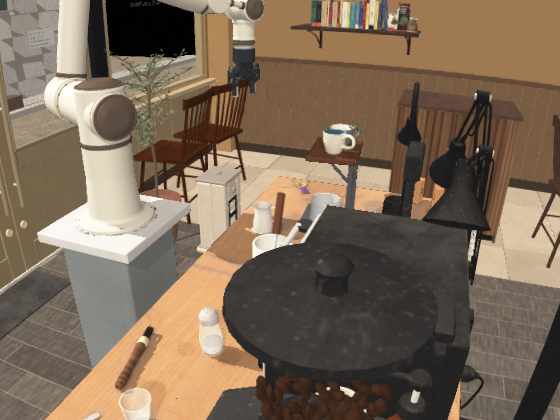

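View pics/top0.png

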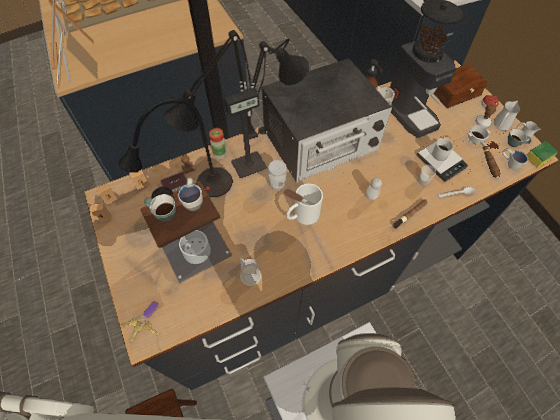

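The scene view shows the mug near (270,245) with the spoon handle at (278,212). In the top view the mug is at (308,205) with its handle to the left at (291,213). The dark spoon handle is near (297,197), the well at (194,245), the shelf at (180,212), and the pitcher at (250,272). The jar is at (277,175) and the shaker at (373,188).

Run:
```python
from h import *
W,im=cloud('top')
for n,(u,v) in dict(well=(194,245),mugrimL=(296,200),mugc=(308,207),mugh=(291,214),spoon=(297,197),pitch=(250,270),jar=(277,170),shk=(374,183),plateL=(183,278),plateR=(229,258),plateB=(163,250),shelfFL=(164,242),shelfFR=(217,215),shelfBL=(141,208),table=(320,260),oven=(300,170)).items(): print(n,np.round(W[v,u]))
# mug rim: points with z 100..116 near mug
m=(abs(W[...,2]-110)<5); ys,xs=np.where(m); sel=(abs(xs-308)<25)&(abs(ys-205)<25)
P=W[ys[sel],xs[sel]]; print(len(P),P[:,:2].mean(0),P.min(0),P.max(0))
np.save('rim.npy',P)
# spoon handle: dark px
crop=np.s_[175:245,270:340]
c=im[crop].astype(int); big=cv2.resize(im[150:290,130:350],None,fx=3.6,fy=3.6,interpolation=cv2.INTER_CUBIC)[:600,:800]
cv2.imwrite('pics/top_crop.png',big[...,::-1])
```

```text
well [559. 189.  29.]
mugrimL [ 528. -126.  102.]
mugc [ 491. -145.  104.]
mugh [ 544. -121.   -2.]
spoon [ 512. -119.  145.]
pitch [428.  70.   1.]
jar [ 654. -125.   93.]
shk [ 488. -373.   85.]
plateL [486. 253.   6.]
plateR [489. 111.   2.]
plateB [596. 279.   6.]
shelfFL [503. 251. 207.]
shelfFR [516. 107. 210.]
shelfBL [622. 277. 207.]
table [ 367. -127.    1.]
oven [ 628. -191.   87.]
120 [ 521.99536019 -167.9625986 ] [ 484.4220912  -203.72021152  105.33008716] [ 565.37955453 -124.92301454  114.91005002]
```

View pics/top_crop.png

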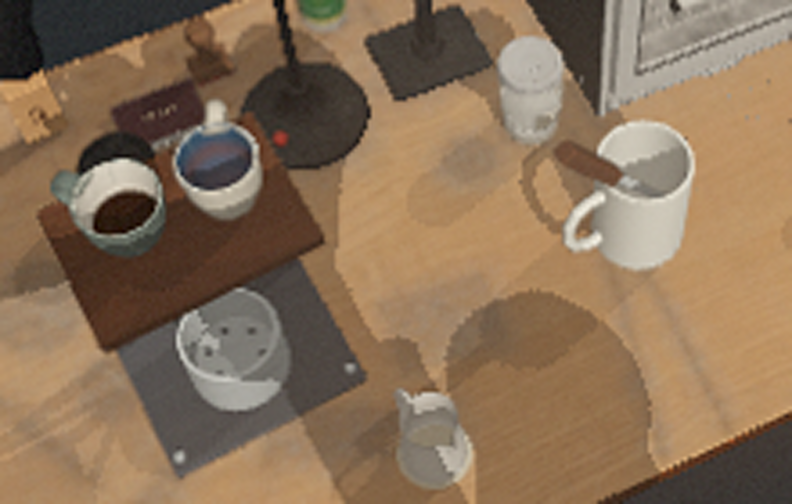

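The crop confirms the layout: spoon handle from (565,152) to (625,182), mug rim centred at (647,160), mug handle at (583,225) and the well mouth at (230,335). Next I'll take closer wrist views of the station and the mug.

Run:
```python
from h import *
for i,p in enumerate([(380,190,330),(430,-100,320)]):
    arm.goto(list(p),[np.pi,0,np.pi]); arm.pause(.2)
    cam('wrist'); z=np.load('wrist.npz'); np.savez(f'w{i+1}.npz',**z); cv2.imwrite(f'pics/w{i+1}.png',z['im'][...,::-1])
s=st();print(s['time_s'],s['eef_pos'],s['qpos'],s['contact_force'])
a=cv2.imread('pics/w1.png');b=cv2.imread('pics/w2.png')
cv2.imwrite('pics/w12.png',cv2.resize(np.vstack([a,b]),None,fx=.71,fy=.71,interpolation=cv2.INTER_AREA))
```

```text
3.3833 [430.16839606 -99.11177906 320.10662495] [-5.01596286e-01 -2.47372746e-01  1.81576579e+00  1.08890968e-04
  1.57299573e+00 -2.07419591e+00] [-0.17524513 -0.52862404  0.53202469]
```

View pics/w12.png

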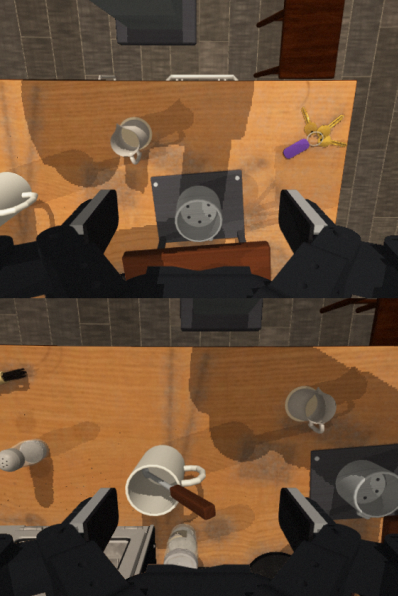

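The station view shows the base plate with corner screws at (155,184) and (240,183) and the well mouth at (200,207), with the shelf edge below it at y≈248. The mug view shows the mug mouth at (157,483) and its handle to the right at (195,474). The spoon handle runs from (172,488) to (212,512).

Run:
```python
from h import *
W,im=cloud('w2')
s=1/.71
# spoon handle
sub=np.zeros(im.shape[:2],bool); sub[int((480-298)*s):int((520-298)*s),int(165*s):int(217*s)]=1
I=im.astype(int); m=sub&(I.max(2)<130)&(I[...,0]>I[...,2]*1.4)&(W[...,2]>60)
P=W[m]; c=np.median(P,0); P=P[np.linalg.norm(P-c,axis=1)<70]; c=P.mean(0); u,sv,vt=np.linalg.svd(P-c); d=vt[0]*np.sign(vt[0][2])
t=(P-c)@d; print('handle',len(P),c,d,'tilt',np.degrees(np.arccos(d[2])),'az',np.degrees(np.arctan2(d[1],d[0])),np.percentile(t,[0,1,5,95,99,100]),sv/np.sqrt(len(P)),'normal',vt[2])
# mug rim
sub[:]=0; sub[int((440-298)*s):int((525-298)*s),int(118*s):int(210*s)]=1
from scipy.optimize import least_squares
def circ(Q):
    f=lambda p:np.hypot(Q[:,0]-p[0],Q[:,1]-p[1])-p[2]
    r=least_squares(f,[*Q[:,:2].mean(0),40],loss='soft_l1',f_scale=1); return r.x
m=sub&(abs(W[...,2]-109)<4)&(I.min(2)>110); Q=W[m]; print('rim',len(Q),circ(Q),np.median(Q[:,2]))
m=sub&(W[...,2]>25)&(W[...,2]<100)&(I.min(2)>90); Q=W[m]; x=circ(W[sub&(abs(W[...,2]-109)<4)&(I.min(2)>110)])
r=np.hypot(*(Q[:,:2]-x[:2]).T); H=Q[(r>48)&(r<85)]; print('mughandle',len(H),H[:,:2].mean(0),np.degrees(np.arctan2(*(H[:,:2].mean(0)-x[:2])[::-1])),r[r<90].max())
for n,f in(('w1',0),):
    W,im=cloud('w1'); I=im.astype(int)
    for nm,(a,b) in dict(scL=(155,184),scR=(240,183)).items(): print(nm,W[int(b*s),int(a*s)])
    sub[:]=0; sub[int(175*s):int(245*s),int(165*s):int(240*s)]=1
    Q=W[sub&(abs(W[...,2]-65)<3)]; print('well',len(Q),circ(Q))
    Q=W[sub&(W[...,2]>12)&(W[...,2]<45)]
    x=circ(W[sub&(abs(W[...,2]-65)<3)]); q=Q[np.hypot(*(Q[:,:2]-x[:2]).T)<28]; print('plate z',len(q),np.percentile(q[:,2],[5,25,50,75,95]))
    Q=W[(W[...,2]>200)&(W[...,2]<216)&(W[...,0]<560)&(W[...,0]>470)]
    xs=[(yy,np.percentile(Q[abs(Q[:,1]-yy)<6][:,0],2)) for yy in range(110,270,20) if (abs(Q[:,1]-yy)<6).sum()>5]; print('shelf front',np.round(xs,1))
    Q=W[sub&(abs(W[...,2]-6)<3)&(W[...,0]<540)]
    xs=[(yy,np.percentile(Q[abs(Q[:,1]-yy)<6][:,0],2)) for yy in range(110,270,20) if (abs(Q[:,1]-yy)<6).sum()>5]; print('base front',np.round(xs,1))
    print('cam',np.load('w1.npz')['p'])
```

```text
handle 1541 [ 513.40292366 -104.38486551  161.79404143] [-0.03760753  0.56623409  0.82338608] tilt 34.574796362563404 az 93.79982890405405 [-58.88815522 -51.56430454 -46.29775069  32.69389584  33.27775724
  33.74526113] [26.40451049  5.49459676  3.53482182] normal [-0.64091709 -0.64584202  0.41486548]
rim 895 [ 522.56478292 -161.41115689   37.65906828] 108.60455471345199
mughandle 403 [515.39607165 -99.88001888] 96.6453103623123 75.66264413332155
scL [505.39493622 111.69370294   6.87886716]
scR [502.99762904 270.16511494   5.49430188]
well 648 [548.98806628 193.03009884  38.1115775 ]
plate z 1071 [25.9499228  26.71243652 27.29554692 27.88159347 28.60617594]
shelf front [[110.  510.8]
 [130.  509. ]
 [150.  507.3]
 [170.  505.7]
 [190.  504. ]
 [210.  502.2]
 [230.  500.6]
 [250.  498.7]]
base front [[130.  492.2]
 [150.  490.5]
 [170.  488.3]
 [190.  487.8]
 [210.  487.6]
 [230.  488. ]
 [250.  487.8]]
cam [313.68200874 191.68451736 471.50369552]
```

```bash
cat > fit.py <<'E'
from h import *
from scipy.optimize import least_squares
def handle_pts(name,box):
    W,im=cloud(name); I=im.astype(int); x0,x1,y0,y1=box
    sub=np.zeros(im.shape[:2],bool); sub[y0:y1,x0:x1]=1
    m=sub&(I.max(2)<130)&(I[...,0]>I[...,2]*1.4)&(W[...,2]>60)
    P=W[m]; c=np.median(P,0); return P[np.linalg.norm(P-c,axis=1)<70]
def frame(p):
    z=np.array([np.sin(p[2])*np.cos(p[3]),np.sin(p[2])*np.sin(p[3]),np.cos(p[2])])
    e=np.array([np.cos(p[3]),np.sin(p[3]),0]); lat=np.cross(z,e); lat/=np.linalg.norm(lat); inp=np.cross(lat,z)
    return np.cos(p[4])*inp+np.sin(p[4])*lat, -np.sin(p[4])*inp+np.cos(p[4])*lat, z
def fit(P,cam,zref,guess_xy,tilt,az):
    best=None
    for roll in np.radians([-60,-30,0,30,60]):
        def f(p):
            x,y,z=frame(p); D=P-np.array([p[0],p[1],zref]); a,b=D@x,D@y
            return np.maximum(abs(a),abs(b))-8   # square prism
        r=least_squares(f,[*guess_xy,tilt,az,roll],loss='soft_l1',f_scale=.7)
        if best is None or r.cost<best.cost: best=r
    return best
if __name__=='__main__':
    P=handle_pts('w2',(232,306,256,313)); zr=P[:,2].mean()
    c=P.mean(0); g=c+5.7*np.array([.64,.645,-.415])
    b=fit(P,None,zr,g[:2]+0,np.radians(34),np.radians(94)); x,y,z=frame(b.x)
    print('pt',b.x[:2],zr,'tilt,az,roll',np.degrees(b.x[2:]),'med res',np.median(abs(b.fun)))
    A=np.array([b.x[0],b.x[1],zr]); t=(P-A)@z; print('t',np.percentile(t,[.5,2,98,99.5]))
    top=A+z*np.percentile(t,99.5); print('top',top,'tip',top-210*z)
    W,im=cloud('top'); Q=W[(W[...,2]>60)&(W[...,0]>540)&(W[...,1]<-130)&(W[...,1]>-450)]
    for y0 in range(-450,-130,40):
        q=Q[(Q[:,1]>y0)&(Q[:,1]<y0+40)]; print(y0, np.round(np.percentile(q[:,0],[1,5,20]),0) if len(q) else None, np.round(q[:,2].max()) if len(q) else None)
    big=cv2.resize(np.load('w2.npz')['im'][190:330,150:320],None,fx=4,fy=4,interpolation=cv2.INTER_CUBIC); cv2.imwrite('pics/w2c.png',big[...,::-1])
E
python3 fit.py
```

```text
pt [516.83970734 -99.25751174] 161.7940414315444 tilt,az,roll [ 3.32746040e+01  9.61923659e+01 -1.59163800e-02] med res 0.35166731240821036
t [-55.59197392 -52.75553557  30.28815796  30.75757568]
top [515.01943036 -82.48075823 187.50893196] tip [ 527.44752841 -197.02548943   11.93829964]
-450 [615. 623. 633.] 226.0
-410 [595. 622. 627.] 226.0
-370 [591. 601. 630.] 226.0
-330 [592. 622. 634.] 312.0
-290 [594. 623. 642.] 376.0
-250 [594. 622. 643.] 363.0
-210 [547. 622. 640.] 375.0
-170 [553. 559. 639.] 396.0
```

View pics/w2c.png

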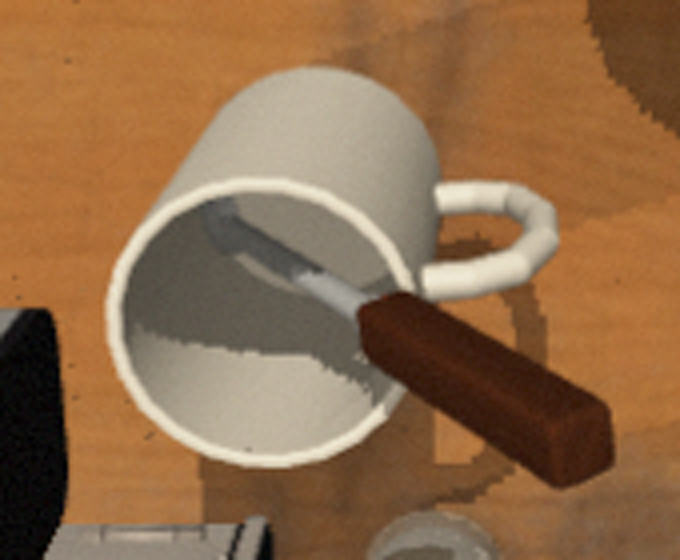

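The crop shows the handle's faces square to the lean plane and the bowl in the far corner at (225,220). Together with the fit (tilt 33°, azimuth 96°, roll 0), that allows a grip along the spoon's axis with the jaws square to the lean plane. I'll check IK for all the stages.

```bash
cat >> h.py <<'E'
A=np.array([516.84,-99.26,161.79]); SA=178.5   # measured axis point and its distance from tip
def dvec(t,az): t,az=np.radians([t,az]); return np.array([np.sin(t)*np.cos(az),np.sin(t)*np.sin(az),np.cos(t)])
def orient(tilt,az,flip=False):
    """tool z = -d; negative tilt allowed so az stays the tool-x heading"""
    d=dvec(tilt,az); a=np.radians(az); y=np.array([np.sin(a),-np.cos(a),0])*(-1 if flip else 1)
    z=-d; x=np.cross(y,z); return R.from_matrix(np.stack([x,y,z],1)).as_euler('xyz').tolist()
SG=168.; ST=SG-19
def pose(tip,tilt,az,flip=False,back=0):
    "TCP pose which puts the spoon tip at tip"
    return (np.array(tip)+(ST+back)*dvec(tilt,az)).tolist(), orient(tilt,az,flip)
TIP0=A-SA*dvec(33.3,96.2)
YAW=4.9; SX=np.array([np.cos(np.radians(YAW)),np.sin(np.radians(YAW)),0]); WELL=np.array([549.,193.,0])
MUG=np.array([522.6,-161.4,0])
E
python3 - <<'E'
from h import *
print(TIP0)
def show(n,*a,**k):
    p,o=pose(*a,**k); q=solver.solve_ik(p,o); print(n,np.round(p),None if q is None else np.round(q,2))
tipF=2*MUG-TIP0; tipF[2]=TIP0[2]
for fl in(False,True):
    print('flip',fl)
    show('pre',TIP0,33.3,96.2,fl,back=80); show('grasp',TIP0,33.3,96.2,fl); show('lift',TIP0+[0,0,130],33.3,96.2,fl); show('upr',MUG+[0,0,140],0,96.2,fl)
    show('rin1',WELL-5*SX+[0,0,90],35,180+YAW,fl); show('rin2',WELL+12*SX+[0,0,15],35,180+YAW,fl)
    show('fin hi',tipF+[0,0,130],-33.3,96.2,fl); show('fin',tipF,-33.3,96.2,fl); show('finback',tipF,-33.3,96.2,fl,back=80)
    show('finrot',tipF,33.3,276.2,fl)
E
```

```text
[ 527.42399874 -196.68736413   12.598386  ]
flip False
pre [514. -72. 204.] [-0.05  0.05  1.87 -0.62  1.19  0.07]
grasp [ 519. -115.  137.] [-0.14  0.14  1.92 -0.67  1.03  0.09]
lift [ 519. -115.  267.] [-0.14 -0.02  1.81 -0.6   1.25 -0.08]
upr [ 523. -161.  289.] [-0.52  0.05  1.6   0.    1.49 -0.63]
rin1 [459. 185. 212.] [ 0.17 -0.49  2.31 -0.07  0.71 -1.45]
rin2 [476. 187. 137.] [ 0.17 -0.3   2.35 -0.1   0.49 -1.42]
fin hi [ 527. -207.  267.] [-0.78  0.39  1.35  0.37  1.86 -0.87]
fin [ 527. -207.  137.] [-0.78  0.51  1.45  0.35  1.65 -0.95]
finback [ 531. -251.  204.] [-0.82  0.51  1.31  0.34  1.79 -0.94]
finrot [ 527. -207.  137.] [-0.78  0.51  1.45  0.35  1.65  2.19]
flip True
pre [514. -72. 204.] None
grasp [ 519. -115.  137.] None
lift [ 519. -115.  267.] None
upr [ 523. -161.  289.] [-0.52  0.05  1.6  -0.    1.49  2.51]
rin1 [459. 185. 212.] [ 0.17 -0.49  2.31 -0.07  0.71  1.7 ]
rin2 [476. 187. 137.] [ 0.17 -0.3   2.35 -0.1   0.49  1.72]
fin hi [ 527. -207.  267.] [-0.78  0.39  1.35  0.37  1.86  2.27]
fin [ 527. -207.  137.] [-0.78  0.51  1.45  0.35  1.65  2.19]
finback [ 531. -251.  204.] [-0.82  0.51  1.31  0.34  1.79  2.2 ]
finrot [ 527. -207.  137.] [-0.78  0.51  1.45  0.35  1.65 -0.95]
```

Run:
```python
from h import *
p,o=pose(TIP0,33.3,96.2,back=110)
claw.move_gripper(45); arm.goto(p,o)
p,o=pose(TIP0,33.3,96.2,back=0)
print(arm.movel(p,o,velocity=80,until_force=12)); s=st(); print('at grasp',s['eef_pos'],np.array(p),s['contact_force'])
claw.move_gripper(0,f_grip=110); arm.pause(.2)
s=st(); print(s['time_s'],s['finger_gap'],s['eef_pos'],s['contact_force'])
cam('wrist'); z=np.load('wrist.npz'); cv2.imwrite('pics/g.png',z['im'][...,::-1])
e=dvec(90,96.2)
q,o=pose(TIP0+36*e*1+[0,0,135],33.3,96.2)
print(arm.movel(q,o,velocity=90,until_force=15)); s=st(); print(s['time_s'],s['finger_gap'],s['eef_pos'],s['contact_force'],s['torque'])
c,im,d=cam('top'); cv2.imwrite('pics/lift.png',cv2.resize(im[120:290,150:390],None,fx=3.3,fy=3.3,interpolation=cv2.INTER_CUBIC)[...,::-1])
```

```text
False
at grasp [ 518.99105687 -115.19069469  137.65078034] [ 518.58917626 -115.36144113  137.13368284] [ 0.15094023 -0.13845421  0.06691005]
7.8083 14.25907808411266 [ 518.93606902 -115.30927432  137.49267813] [-0.44980629  2.07480284  2.35304272]
False
9.5583 14.536234040126867 [514.37737837 -79.63463553 271.40705065] [-0.13034739  0.01949094 -0.78786375] [ 0.29600425 -0.01276515 -0.03013871]
```

View pics/lift.png

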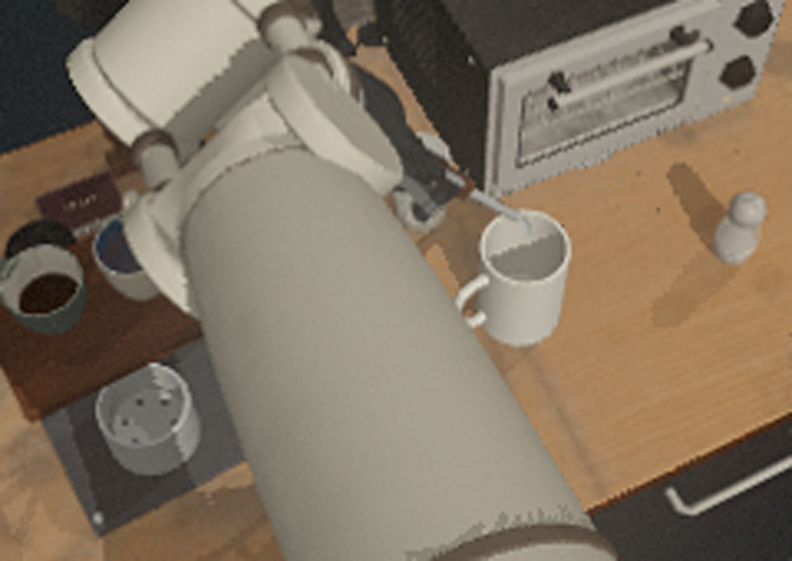

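The spoon is out and gripped firmly: its bowl is above the mug mouth at (525,222) and the mug hasn't moved. Next is the rinser.

```bash
cat >> h.py <<'E'
def rin(x,z,t=35): return pose(WELL+x*SX+np.array([0,0,z]),t,180+YAW)
E
python3 - <<'E'
from h import *
p,o=rin(-75,125); arm.goto(p,o)
p,o=rin(-5,85); arm.movel(p,o,velocity=100)
c,im,d=cam('top'); cv2.imwrite('pics/rin.png',cv2.resize(im[150:290,110:290],None,fx=4,fy=4,interpolation=cv2.INTER_CUBIC)[...,::-1])
s=st(); print(s['time_s'],s['finger_gap'],s['eef_pos'],np.array(p),s['contact_force'],s['torque'])
E
```

```text
11.8833 14.388887087166774 [458.86338851 185.28497852 207.42334269] [458.86772605 185.27293836 207.0536546 ] [-0.24592305  0.14467005 -0.52102213] [-0.00427734  0.3662571  -0.01491287]
```

View pics/rin.png

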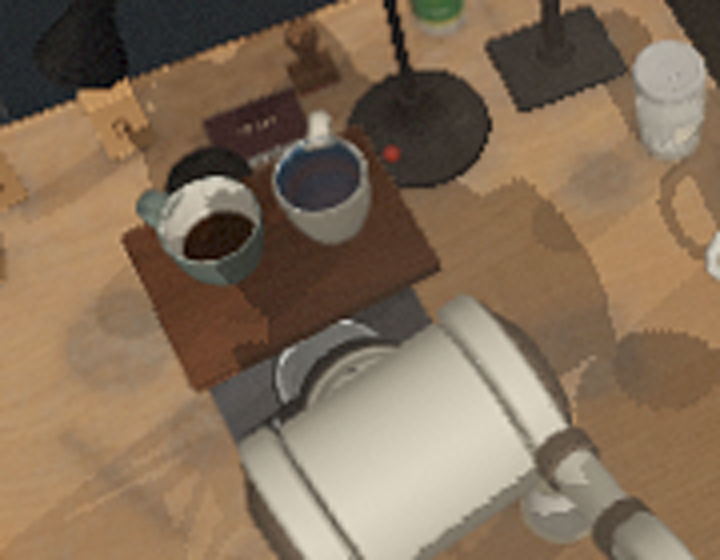

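The arm hides the spoon and well in this view (rim just visible at (320,350)), so I'll go on by geometry and force.

Run:
```python
from h import *
def F(n=6):
    a=[]
    for _ in range(n): arm.pause(.03); a.append(st()['contact_force'])
    return np.mean(a,0)
p,o=rin(12,48); r=arm.movel(p,o,velocity=60,until_force=4); arm.pause(.15)
f0=F(); print('entry',r,st()['eef_pos']-np.array(p),f0)
p,o=rin(12,10); r=arm.movel(p,o,velocity=12,until_force=1.6); e=st(); f=F()
print('contact',r,'tip z',10+e['eef_pos'][2]-p[2],e['eef_pos']-np.array(p),f-f0,e['torque'],e['finger_gap'],st()['time_s'])
np.save('c.npy',np.r_[e['eef_pos'],f0])
```

```text
entry False [0.09630303 0.05422998 0.30762135] [-0.20090507  0.14047756 -0.43576783]
contact True tip z 28.770968140773164 [-0.18841647 -0.04516173 18.77096814] [ 0.44809092 -0.24255133  1.6764536 ] [ 0.01927384 -0.01256316  0.00259361] 14.449747529920582 14.925
```

Run:
```python
from h import *
def F(n=4):
    a=[]
    for _ in range(n): arm.pause(.03); a.append(st()['contact_force'])
    return np.mean(a,0)
c=np.load('c.npy'); f0=c[3:]; zc=c[2]
p,o=rin(12,10); 
for dz in (3,6,8.5,10):
    p[2]=zc-dz; arm.movel(p,o,velocity=12); f=F()-f0; s=st()
    print(dz,np.round(f,2),np.round(zc-s['eef_pos'][2],2),np.round(s['torque'],2),s['time_s'])
    if f[2]>5.1: break
```

```text
3 [-0.26 -0.19  2.51] 2.97 [-0.03  0.04  0.04] 15.4167
6 [-0.88 -0.59  3.42] 5.94 [-0.04  0.07 -0.  ] 15.95
8.5 [-1.71 -0.49  3.43] 8.4 [-0.01  0.02  0.01] 16.4417
10 [-2.02 -0.05  4.68] 9.98 [-0.    0.01 -0.01] 16.85
```

Run:
```python
from h import *
c=np.load('c.npy'); f0=c[3:]; zc=c[2]
p,o=rin(12,10); p[2]=zc-10.8; arm.movel(p,o,velocity=12)
a=[]
for _ in range(24): arm.pause(.05); a.append(st()['contact_force'])
print(np.round(np.mean(a,0)-f0,2),np.round(np.std(a,0),2),zc-st()['eef_pos'][2])
p[2]=zc+3; arm.movel(p,o,velocity=20)
p,o=rin(12,48); arm.movel(p,o,velocity=60); p,o=rin(-5,90); arm.movel(p,o,velocity=90); p,o=rin(-75,140); arm.movel(p,o,velocity=120)
s=st(); print(s['time_s'],s['finger_gap'],s['contact_force'])
q,o=pose(MUG+[0,0,160],0,96.2); arm.goto(q,o); arm.pause(.1)
for n in('wrist','top','scene'):
    cc,im,d=cam(n)
a=np.load('wrist.npz')['im'];b=np.load('top.npz')['im'];c=np.load('scene.npz')['im']
b2=cv2.resize(b[110:320,150:430],(400,300),interpolation=cv2.INTER_CUBIC);c2=cv2.resize(c[140:280,190:377],(400,300),interpolation=cv2.INTER_CUBIC)
cv2.imwrite('pics/up.png',np.hstack([np.vstack([b2,c2]),np.vstack([cv2.resize(a,(400,300)),np.zeros((300,400,3),np.uint8)])])[...,::-1]); print(st()['time_s'])
```

```text
[-1.94 -0.43  4.84] [0.72 0.65 0.39] 10.769162057691005
21.075 14.766220583524337 [-0.17140375  0.1776771  -0.20464631]
22.7167
```

View pics/up.png

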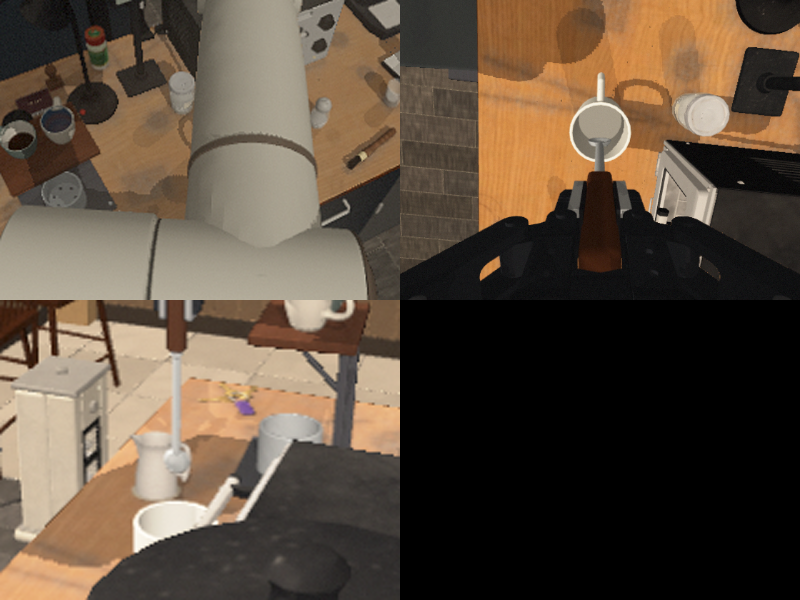

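The wrist view shows the spoon held upright between the pads, with its bowl at about (598,143) in the tile over the mug mouth and the mug's handle at (600,85). The scene view shows the bowl face-on at (177,460) in its tile, so the disc's normal lies in the lean plane. I'll measure the spoon in the hand and fit the mug rim again.

Run:
```python
from h import *
from scipy.optimize import least_squares
W,im=cloud('wrist'); I=im.astype(int); z=np.load('wrist.npz'); s=st(); e=s['eef_pos']; print('tcp',e,R.from_euler('xyz',s['tcp_rot']).as_matrix()[:,2])
sub=np.zeros(im.shape[:2],bool); sub[int(165*1.4):int(265*1.4),int(178*1.4):int(222*1.4)]=1
m=sub&(I.max(2)<150)&(I[...,0]>I[...,2]*1.5); P=W[m]; c=np.nanmedian(P,0); P=P[np.linalg.norm(P-c,axis=1)<60]
z0=e[2]
def f(p):
    d=np.array([p[2],p[3],1]); d/=np.linalg.norm(d); a=np.radians(96.2)+p[4]; x=np.array([np.cos(a),np.sin(a),0]); y=np.cross(d,x);y/=np.linalg.norm(y);x=np.cross(y,d)
    D=P-np.array([p[0],p[1],z0]); return np.maximum(abs(D@x),abs(D@y))-8
r=least_squares(f,[e[0],e[1],0,0,0],loss='soft_l1',f_scale=.7); p=r.x
print('axis at TCP z',p[:2],'offset',p[:2]-e[:2],'slope deg',np.degrees(p[2:]),len(P),np.median(abs(r.fun)),'z range',np.percentile(P[:,2],[1,99])-e[2])
e96=dvec(90,96.2);print('slope along az',np.degrees(p[2:4]@e96[:2]))
# stem/bowl
sub[:]=0; sub[int(136*1.4):int(172*1.4),int(190*1.4):int(208*1.4)]=1
m=sub&(W[...,2]>130)&(W[...,2]<e[2]-20)&(I.max(2)-I.min(2)<40); Q=W[m]; print('steel',len(Q),'min z',np.percentile(Q[:,2],[0,2,10]),'expected tip',e[2]-ST)
for a,b in((155,180),(180,210),(210,260)):
    q=Q[(Q[:,2]>a)&(Q[:,2]<b)]
    if len(q): print(a,b,q.mean(0))
# mug
sub[:]=0; sub[int(85*1.4):int(170*1.4),int(160*1.4):int(240*1.4)]=1
B=W[sub&(abs(W[...,2]-109)<3)&(I.min(2)>120)]
f=lambda p:np.hypot(B[:,0]-p[0],B[:,1]-p[1])-p[2]
r=least_squares(f,[522,-161,38],loss='soft_l1',f_scale=1); print('mug',r.x,len(B))
H=W[sub&(W[...,2]>20)&(W[...,2]<106)&(I.min(2)>120)]; rr=np.hypot(*(H[:,:2]-r.x[:2]).T); H=H[(rr>50)&(rr<85)]; print('mug handle az',np.degrees(np.arctan2(*(H[:,:2].mean(0)-r.x[:2])[::-1])),len(H))
```

```text
tcp [ 522.58085822 -160.39379467  309.38459686] [ 6.81296542e-04 -3.19156079e-04 -9.99999717e-01]
axis at TCP z [ 523.19504821 -160.76513207] offset [ 0.61418999 -0.3713374 ] slope deg [-0.68560774 -0.75055115 -0.85444157] 6037 0.40472673195013176 z range [-17.22283477  58.15679422]
slope along az -0.6721159570077436
steel 721 min z [158.557789   160.20396551 163.92926283] expected tip 160.38459685931707
155 180 [ 521.26235697 -158.90639955  167.67720292]
180 210 [ 522.02236496 -157.63831474  192.8370373 ]
210 260 [ 521.97137905 -157.5285873   237.28873585]
mug [ 523.41651241 -161.66248141   37.6257295 ] 1037
mug handle az 96.06162149128382 107
```

Run:
```python
from h import *
M=np.array([523.4,-161.7,0]); e=dvec(90,96.2); T=-29.5
def fp(r,z): return pose(M+r*e+np.array([0,0,z]),T,96.2)
arm.goto(*fp(0,150)); arm.pause(.15); f0=st()['contact_force']
p,o=fp(27,24); r1=arm.movel(p,o,velocity=80,until_force=3.5); s=st(); print(r1,s['eef_pos']-np.array(p),s['contact_force']-f0)
if not r1:
    p,o=fp(29.5,0); r=arm.movel(p,o,velocity=15,until_force=2.5); arm.pause(.1); s=st(); print('floor',r,'cmd tip z',s['eef_pos'][2]-p[2],s['eef_pos']-np.array(p),s['contact_force']-f0,s['finger_gap'])
cam('wrist'); im=np.load('wrist.npz')['im']; cv2.imwrite('pics/low.png',im[...,::-1]); print(st()['time_s'])
```

```text
False [ 0.2513253  -0.27615432  0.48110393] [-0.32980865 -1.21915366  0.02488176]
floor True cmd tip z 10.486251218515747 [ 0.05415676 -1.10166198 10.48625122] [ 0.43224766 -1.51503766  5.73165617] 14.545113566847656
26.2167
```

View pics/low.png

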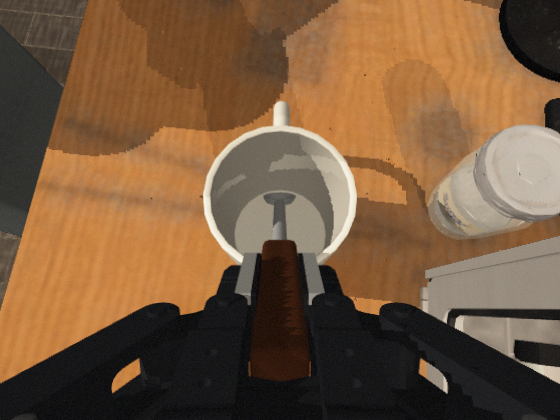

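The picture shows the bowl on the mug floor at (280,197), towards the mug's handle at (283,115). The stem runs over the opposite rim at (280,250). I'll release it and back off.

Run:
```python
from h import *
claw.move_gripper(40); arm.pause(.4)
s=st(); Rm=R.from_euler('xyz',s['tcp_rot']).as_matrix(); p=s['eef_pos']-Rm[:,2]*125
print(arm.movel(p.tolist(),velocity=80,until_force=6)); s=st(); print(s['time_s'],s['contact_force'])
arm.goto([430,-160,340],[np.pi,0,np.pi]); arm.pause(.5)
cam('wrist'); W,im=cloud('wrist'); cv2.imwrite('pics/end.png',im[...,::-1]); cam('scene'); print(st()['time_s'])
```

```text
False
28.7 [ 0.36260345 -0.15101233  0.79919888]
30.4667
```

View pics/end.png

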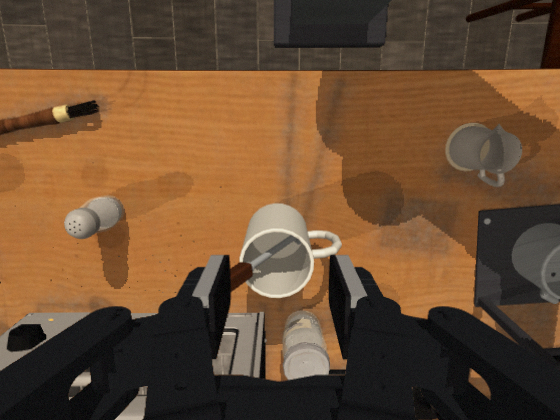

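The spoon stands in the mug, leaning over the rim at (245,272), opposite the mug's handle at (325,243). Its bowl is inside, on the handle side, and the arm is clear.

Run:
```python
from h import *
finish_job()
```

```text
the job is handed in; nothing more can be done
```

The job is done and handed in, at about 30 s of the 61 s allowed; `finish_job` gives no verdict.

- **Taking the spoon:** I gripped it along its axis and drew it out of the mug. The mug moved no more than my measurements can resolve: two rim fits agree to about 1 mm.
- **Pressing the plate:** I dipped the bowl into the well at 35°, felt the plate at about 28.8 mm (the camera gave 27 mm), and pressed 10.8 mm past that contact. I held it there for about 1.2 s at 4.8 N, which by the spring data is about 9.5 mm of travel.
- **Returning it:** I lowered it until the bowl touched the mug floor, then let go. The last picture shows it leaning on the rim opposite the mug's handle, with the mug upright and the arm clear.

**Checks that were weak or disagreed:**
- The arm hid the spoon and the well from the top camera. "Only the spoon touched the rinser" therefore rests on planned clearances of about 30 mm and the force readings, not on a picture.
- One force reading during pressing was about 1 N below the spring line (3.4 N at 8.5 mm), and there was about 2 N of sideways force. I put these down to noise and friction at the bowl. A later look showed the spoon had not slipped in the grip.
- The spoon's tip height by camera read about 5 mm above what the geometry gives. Feeling for both the plate and the mug floor by force made this harmless.

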